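Set a shoe-last blank against the red flip stop

TASK

Flip the red stop flag all the way down into the path, leaving the yellow one up. Then slide the wooden last blank along the fence, its long side flush on the fence, until its front end meets the red stop's brass screw, and press it home with a steady push of about 10 N for a second, never more than 18 N. Leave the blank lying there, touching the screw and flush with the fence, and do not disturb the mug, jar or hammer.

Things in the scene. Friction and masses are not known exactly. Their poses are not given: they have to be found in the camera images.
- jig: Fixed plywood board with an aluminium fence. Axes: x along the fence, the way the blank is to slide; y squarely off the fence's working face into the path; z up. Origin: in the working face's plane, at table height. Board: x -250..190, y -40..100, top at z 12 mm. Fence: y -25..0, z 12..42 mm, whole length.
- red_stop: Steel saddle of the red flip stop, fixed on top of the fence, 34 x 25 mm, 20 mm high. Origin: centre of its underside (12.5 mm behind the fence's working face, 42 mm above the table). Axes parallel to the jig's. It may be the first or the second stop along the fence.
- red_hinge (a point): Hinge axis of the red flag, in the middle of its saddle, 55 mm above the table; the axis runs along jig x.
- red_flag (a joint): Red flag's angle: 0 = fully down in the path (hard limit), pi/2 = straight up; starts thrown back behind the fence at 2.6..2.85. Stiff hinge (0.09 N m): stays where left. L of 12 mm bar (along jig x); at angle 0, from the hinge: arm y -5.5..52.5, z -5..5 mm; leg at its end, y 38.5..52.5, z -40..5 mm. Down, its top is 60 mm over the table; thrown back, the leg points up.
- red_leg (a point): Free end of the red flag's leg: 107-115 mm above the table when thrown back, 15 mm when down. A brass screw runs along jig x through the leg, 26 mm from this end (down: 41 mm over the table, 33 mm off the fence). Its firm 16 mm tip disc faces jig -x, set 10 to 44 mm before the flag's middle plane (not measured: feel for it); a 6 mm sprung feeler pin stands 2.5 mm proud of it (under 1 N).
- yellow_stop: Saddle of the yellow flip stop, same as the red one, on the same fence, about 110 mm from it.
- yellow_flag (a joint): Angle of the yellow flag, same shape and meaning as the red one; it starts thrown back at 2.6..2.85 and is to stay up.
- blank: Beech shoe-last blank, the stock: a block 120 (own x) x 56 (own y) x 45 mm (z), about 0.15-0.29 kg, lying loose on the jig board before both stops, askew and off the fence. Origin: centre of its underside. Its own x axis points roughly along jig x; its front end is at own x = +60 mm. It slides with friction of roughly 1 to 3 N.
- blank_center (a point): Centre of the blank, half-way up (22.5 mm above its underside).
- mug: Blue mug, 76 mm wide, 85 mm high, bystander. Origin: centre of its underside.
- jar: Amber jar with cork, 64 mm wide, 90 mm high, bystander. Origin: centre of its underside.
- hammer: Hammer lying on the bench beyond the jig, bystander.
There are look-alikes about, which are no part of the job. What is shaped like the blank but blue or turquoise is not meant.

How it is judged:
By the outcome, as a careful person would: the job done as asked, in the order asked, and still so for the second after the job is handed in, with the robot touching nothing.
It also fails if it takes over 70 s, if anything falls off the work surface, if the arm or the gripper's body presses on something with over 40 N, if the wrist force passes 120 N, or if a joint passes its speed limit or range.

ROBOT

A 7-joint arm with a two-finger parallel gripper is mounted at the origin on the work surface. World frame = base frame: x ahead of the robot, y to its left, z up, the work surface at z = 0. Lengths are in m, angles in rad, forces in N, time in s.
With the tool pointing down it reaches from about 0.425 to 0.925 m from the base axis. Payload 6.8 kg.
Tool frame: the origin (TCP) lies between the finger pads; the fingertips stand 11 mm ahead of it and the grasp point (between the pads) lies 8 mm behind it; z points along the fingers, y is the line along which they close (so a half turn about z gives the same grasp; the last joint's range is limited). The gripper opens to 85 mm and grips with 20 to 120 N. Pads are 22 mm wide; open, the fingers measure 114 mm over their backs; the gripper's body (76 mm by 85 mm) begins 54 mm behind the grasp point. The pads swing forward as they close: fully open they stand 13 mm farther back than shut.
Start: joints at [1.003, 0.477, 0.022, 1.555, -0.011, 1.109, -0.083], TCP at [0.3, -0.605, 0.206] pointing down, gripper open.
Joint ranges: [-2.96, 2.96], [-0.34, 2.1], [-1.41, 1.46], [0.24, 2.44], [-1.37, 4.51], [0.17, 1.92], [-2.96, 2.96]. Speed limits (rad/s): [2.39, 2.39, 3.14, 3.14, 3.14, 3.14, 3.14].

INTERFACE

Orientations are given as [roll, pitch, yaw] about the fixed x, y, z axes, in that order (R = Rz(yaw) Ry(pitch) Rx(roll)).
In Python, from plant import telemetry, optics, job gives the robot as it stands. The module is installed in compiled form; this text tells all that it offers.
- The arm moves only by the tool play_rows, never from a script. Its argument "commands" is a list of rows, each a list of 3 entries, a list of its own where there are three numbers: the shift along the tool's x, y, z in units of 120 mm (1.0 is 120 mm), then the turn, a rotation vector about the tool's x, y, z in units of 1.5 rad (1.0 is 1.5 rad), then the closure, from -1 (fully open) to 1 (shut). A call has 1 to 20 rows; each row is the pose to reach, as a shift and turn from the pose commanded when the call began, along the tool's axes at that moment; what a row does not reach only later rows make up. A row lasts 1/8 s, in which the tool goes at most 62.5 mm and 10.7 degrees, less where a joint would pass 70% of its speed; a pose out of reach is approached as far as the arm can. A call with a number of a shift or a turn outside -1 to 1 is refused whole. A call with a gripper value outside its range is refused whole. The fingers move at their own pace and stop on an object; the grip force is fixed at half the most. Time passes only in rows, so rows that repeat a pose let the fingers close. It gives the time, the measured TCP pose, the force, the opening and the grip force at its end, in the units of the state.
- telemetry.observe(): the state, without advancing time (a new reading comes with each control period).
- optics.grab_frame(name): name is "scene" or "top" or "wrist"; returns a dict with "color" (480x640x3 uint8, blue, green, red), "depth" (480x640 float32, m along the optical axis (not along the pixel's ray), 0 where there is no reading), "fx", "fy", "cx", "cy" (pixels), "rvec" (rotation vector, rad) and "tvec" (3), from world to camera coordinates, as OpenCV has them; the wrist camera has in their place "tool_from_camera" (4x4, takes a point from camera to tool coordinates, whose origin is the TCP and whose axes are the flange's). Camera axes: x right, y down, z forward; pixel columns grow to the right and rows downward; lengths in m; the calibration is good to about 2 mm. A picture is of the moment at which its call begins: read the wrist's pose just before it.
- job.hand_in(): hands the job in; it is judged then, once.
The state is a dict: "time": time; "qpos": joint angles; "joint_velocities": joint speeds; "joint_torque": joint torques, N m; "tool_pos": TCP position; "tool_rot": TCP orientation; "ft_force": force on the tool from outside, world axes, zero at the start; "ft_torque": the same for the moment, N m; "grip_width": finger opening in m; "grip_force": force on a finger pad.
Only numpy, scipy, OpenCV 4.12 (cv2) and the standard library are available. Lean on these libraries where they do the work, as an engineer would, in place of code of your own. Each camera call takes 0.05 s, during which the arm holds its last target. There are 200 camera calls.

## Working session

There is one attempt and no reset: what is moved stays moved. The work goes in short steps, Python scripts to look and compute and a tool call to move; the robot and the scene stay as the last step left them, time stands still between calls to the robot, and variables do not carry over. Pictures are saved under pics/ and viewed, at most 10 in all, crops included, and the job is handed in when it is done.

Besides the shell and the picture viewer there is one more tool, called after "Call:" as name([rows], argument=value, ...), one row to a line, values as JSON. play_rows: Moves the arm, as the interface text tells. Shifts and turns lie within -1 to 1; 1 stands for 120 mm of shift or 1.5 rad of turn. Its arguments: {"type":"object","properties":{"commands":{"type":"array","items":{"type":"array"}}},"required":["commands"]}

```bash
mkdir -p pics
cat > h.py <<'E'
import numpy as np, cv2
from scipy.spatial.transform import Rotation as R
from plant import telemetry, optics, job
def world(f,s=None):
    """per-pixel world coordinates"""
    d=f["depth"];v,u=np.mgrid[:480,:640]
    P=np.stack([(u-f["cx"])/f["fx"]*d,(v-f["cy"])/f["fy"]*d,d],-1)
    if "rvec" in f:
        M=R.from_rotvec(np.ravel(f["rvec"])).as_matrix();W=(P-np.ravel(f["tvec"]))@M
    else:
        T=f["tool_from_camera"];W=P@T[:3,:3].T+T[:3,3]
        W=W@rot(s).T+np.array(s["tool_pos"])
    W[d<=0]=np.nan
    return W
def rot(s):
    r=np.ravel(s["tool_rot"])
    return R.from_euler("xyz",r).as_matrix() if len(r)==3 else R.from_quat(r).as_matrix()
E
python3 - <<'E'
from h import *
s=telemetry.observe();print(s)
for n in("scene","top"):
    f=optics.grab_frame(n);cv2.imwrite(f"pics/{n}.png",f["color"]);np.savez(f"{n}.npz",**f,W=world(f))
E
```

```text
{'time': 0.0, 'qpos': array([ 1.00293726,  0.4777694 ,  0.0223562 ,  1.55643448, -0.01150135,
        1.10930281, -0.08308757]), 'joint_velocities': array([ 0.00106917,  0.0005973 ,  0.00194071, -0.00039315, -0.0020139 ,
        0.0019466 , -0.00174647]), 'joint_torque': array([ 2.31116601e-04, -5.96451795e+01,  1.60783231e+00, -2.81192654e+01,
        1.24570553e-02,  9.45960899e-03,  3.03198567e-05]), 'tool_pos': array([ 0.2992164 , -0.60435762,  0.20525383]), 'tool_rot': array([-3.13981235e+00,  1.37951018e-04,  4.59778162e-01]), 'ft_force': array([-1.25385239, -0.53663464,  0.79426862]), 'ft_torque': array([ 0.00831491, -0.00999815,  0.02088724]), 'grip_force': 0.0, 'grip_width': 0.0851930924580132}
```

View pics/top.png

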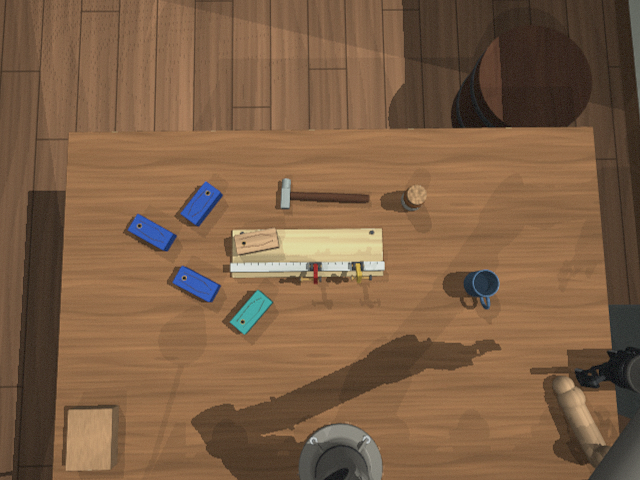

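View pics/scene.png

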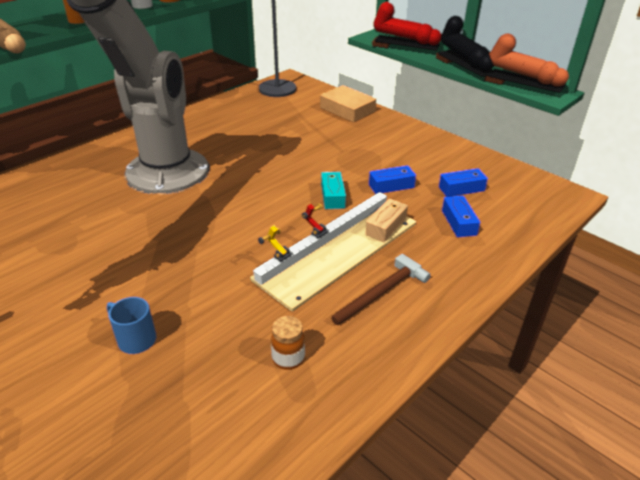

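The beech blank is at (257,241) in the top view, askew on the board. Things it could be mistaken for: blue blocks at (201,204), (151,232) and (196,284), a turquoise block at (251,312), and a wooden box at (90,437). The red flag is at (316,271) and is the first stop. The yellow flag is at (358,270). The hammer is at (325,196), the jar at (415,197) and the mug at (481,285).

Run:
```python
from h import *
f=np.load("top.npz");W=f["W"];c=f["color"].astype(int);b,g,r=c[...,0],c[...,1],c[...,2]
v,u=np.mgrid[:480,:640]
def rep(n,m):
    P=W[m];print(n,m.sum(),np.nanmedian(P,0).round(4),"min",np.nanmin(P,0).round(3),"max",np.nanmax(P,0).round(3))
win=(u>225)&(u<390)&(v>222)&(v<285)
print("table z",np.nanmedian(W[340:360,250:300,2]))
fe=win&(b>170)&(g>170)&(r>170)&(abs(W[...,2]-.042)<.008);rep("fence",fe)
P=W[fe];k=np.polyfit(P[:,1],P[:,0],1);print("fence line",k)
rep("red",win&(r>120)&(g<60)&(b<60)); rep("yel",win&(r>170)&(g>120)&(b<60))
bl=win&(W[...,2]>.05)&(W[...,2]<.065)&(u<285)&(v<256);rep("blank",bl)
P=W[bl][:,:2].astype(np.float32);print(cv2.minAreaRect(P*1000))
bd=win&(abs(W[...,2]-.012)<.004);rep("board",bd)
rep("mug",(u>455)&(u<505)&(v>260)&(v<315)&(W[...,2]>.02));rep("jar",(u>395)&(u<435)&(v>180)&(v<215)&(W[...,2]>.02));rep("ham",(u>275)&(u<375)&(v>170)&(v<215)&(W[...,2]>.01))
x=cv2.resize(f["color"][222:290,225:390],None,fx=4.8,fy=4.8,interpolation=2);cv2.imwrite("pics/crop.png",x)
```

```text
table z 5.500343893239271e-05
fence 987 [0.5585 0.1314 0.0422] min [ 0.546 -0.135  0.034] max [0.572 0.3   0.05 ]
fence line [0.00482219 0.55808533]
red 48 [0.5465 0.0603 0.0671] min [0.524 0.055 0.055] max [0.564 0.064 0.112]
  return np.nanmean(a, axis, out=out, keepdims=keepdims)
Traceback (most recent call last):
ValueError: zero-size array to reduction operation fmin which has no identity
```

Run:
```python
from h import *
f=np.load("top.npz");W=f["W"];c=f["color"].astype(int);b,g,r=c[...,0],c[...,1],c[...,2]
v,u=np.mgrid[:480,:640]
def rep(n,m):
    P=W[m]
    if len(P): print(n,m.sum(),np.nanmedian(P,0).round(4),"min",np.nanmin(P,0).round(3),"max",np.nanmax(P,0).round(3))
win=(u>225)&(u<390)&(v>222)&(v<285)
rep("yel",win&(r>140)&(g>90)&(b<60))
bl=win&(W[...,2]>.05)&(W[...,2]<.065)&(u<285)&(v<256);rep("blank",bl)
P=W[bl][:,:2].astype(np.float32);print(cv2.minAreaRect(P*1000))
bd=win&(abs(W[...,2]-.012)<.004);rep("board",bd)
rep("mug",(u>455)&(u<505)&(v>260)&(v<315)&(W[...,2]>.02));rep("jar",(u>395)&(u<435)&(v>180)&(v<215)&(W[...,2]>.02));rep("ham",(u>275)&(u<375)&(v>170)&(v<215)&(W[...,2]>.01))
x=cv2.resize(f["color"][222:290,225:390],None,fx=4.8,fy=4.8,interpolation=2);cv2.imwrite("pics/crop.png",x)
```

```text
yel 5 [ 0.5473 -0.0577  0.0636] min [ 0.525 -0.065  0.053] max [ 0.565 -0.055  0.119]
blank 822 [0.6317 0.2261 0.0572] min [0.595 0.164 0.05 ] max [0.669 0.288 0.065]
((631.8153076171875, 226.47543334960938), (57.109405517578125, 120.2968521118164), 10.20371150970459)
board 3921 [0.6058 0.0497 0.012 ] min [ 0.518 -0.157  0.008] max [0.689 0.316 0.016]
mug 578 [ 0.4937 -0.4193  0.0617] min [ 0.429 -0.45   0.02 ] max [ 0.537 -0.372  0.093]
jar 491 [ 0.7452 -0.2229  0.0878] min [ 0.719 -0.257  0.021] max [ 0.78  -0.197  0.098]
ham 926 [0.764  0.0569 0.0237] min [ 0.722 -0.102  0.01 ] max [0.829 0.158 0.036]
```

View pics/crop.png

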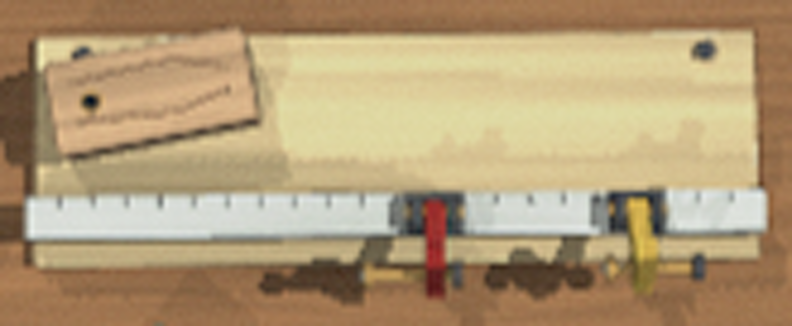

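Call:
play_rows([
  [[0.5,-0.5,0],[0,0,0],1],
  [[1,-1,0],[0,0,0],1],
  [[1,-1,0],[0,0,0],1],
  [[1,-1,0],[0,0,0],1],
])

```text
time: 0.6
tool_pos: [0.3559, -0.4401, 0.2061]
tool_rot: [-3.14, -0.001, 0.466]
ft_force: [0.4, -0.5, -0.4]
grip_width: 0.0124
grip_force: 0.0
```

Call:
play_rows([
  [[1,-1,0],[0,0,0],1],
  [[1,-1,0],[0,0,0],1],
  [[1,-1,0],[0,0,0],1],
])

```text
time: 0.98
tool_pos: [0.4086, -0.2819, 0.2061]
tool_rot: [-3.142, -0.0, 0.46]
ft_force: [-0.0, -0.0, 0.8]
grip_width: -0.0002
grip_force: 0.0
```

Call:
play_rows([
  [[1,-1,0],[0,0,0],1],
  [[1,-1,0],[0,0,0],1],
  [[1,-1,0],[0,0,0],1],
])

```text
time: 1.35
tool_pos: [0.4632, -0.121, 0.2063]
tool_rot: [3.141, -0.0, 0.46]
ft_force: [0.6, -0.3, 0.3]
grip_width: -0.0002
grip_force: 0.0
```

Call:
play_rows([
  [[0.5,-1,0],[0,0,0.31],1],
  [[0.5,-1,0],[0,0,0.31],1],
  [[0.5,-1,0],[0,0,0.31],1],
  [[0.5,-1,0],[0,0,0.31],1],
])

```text
time: 1.85
tool_pos: [0.4633, 0.013, 0.2062]
tool_rot: [-3.141, -0.0, -0.002]
ft_force: [0.6, -1.2, -0.6]
grip_width: -0.0003
grip_force: 0.0
```

```bash
cat >> h.py <<'E'
def wrist(n):
    s=telemetry.observe();f=optics.grab_frame("wrist");W=world(f,s)
    cv2.imwrite(f"pics/{n}.png",f["color"]);np.savez(f"{n}.npz",color=f["color"],W=W);return f,W
E
python3 - <<'E'
from h import *
f,W=wrist("w1");c=f["color"].astype(int);b,g,r=c[...,0],c[...,1],c[...,2]
for n,m in(("red",(r>110)&(g<50)&(b<50)),("yel",(r>140)&(g>90)&(b<50))):
    m&=(W[...,2]>.045)&(W[...,2]<.13)
    P=W[m];print(n,len(P))
    if len(P):
        for q in(2,50,98):print(np.nanpercentile(P,q,axis=0).round(4))
E
```

```text
red 66
[0.5097 0.0551 0.0763]
[0.5147 0.0595 0.09  ]
[0.5222 0.0643 0.1057]
yel 824
[ 0.5095 -0.064   0.0604]
[ 0.5325 -0.0582  0.0849]
[ 0.5595 -0.0532  0.1135]
```

View pics/w1.png

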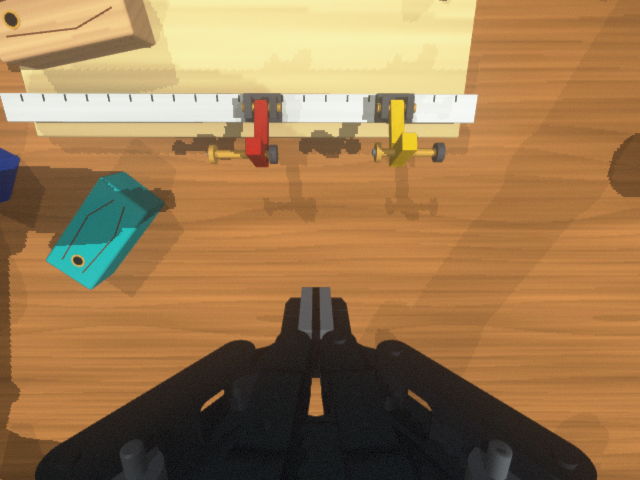

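The wrist view shows the red flag thrown back at (258,140), with its screw tip at (210,154). The yellow flag is at (402,140). The shut fingers are at (316,300). I'll go behind the red leg and push it over.

Call:
play_rows([
  [[0,-0.39,0.3],[0,0,0],1],
  [[0,-0.39,0.7],[0,0,0],1],
  [[0,-0.39,0.875],[0,0,0],1],
  [[0,-0.39,0.875],[0,0,0],1],
])

```text
time: 2.4
tool_pos: [0.4622, 0.0562, 0.0997]
tool_rot: [3.14, 0.004, -0.006]
ft_force: [-0.0, 0.5, 0.6]
grip_width: -0.0
grip_force: 0.0
```

Call:
play_rows([
  [[0.15,0,0],[0,0,0],1],
  [[0.25,0,0],[0,0,0],1],
  [[0.35,0,0],[0,0,0],1],
  [[0.45,0,0],[0,0,0],1],
  [[0.55,0,0],[0,0,0],1],
  [[0.65,0,0],[0,0,0],1],
  [[0.75,0,0],[0,0,0],1],
  [[0.85,0,0],[0,0,0],1],
  [[0.93,0,0],[0,0,0],1],
  [[0.975,0,0],[0,0,0],1],
])

```text
time: 3.65
tool_pos: [0.5808, 0.0578, 0.1011]
tool_rot: [-3.142, 0.0, -0.005]
ft_force: [0.9, 0.1, -0.1]
grip_width: 0.0004
grip_force: 0.0
```

Call:
play_rows([
  [[0.06,0,0.07],[0,0,0],1],
  [[0.1,0,0.13],[0,0,0],1],
  [[0.14,0,0.19],[0,0,0],1],
  [[0.14,0,0.22],[0,0,0],1],
  [[0.14,0,0.235],[0,0,0],1],
  [[0.14,0,0.245],[0,0,0],1],
  [[0.14,0,0.25],[0,0,0],1],
])

```text
time: 4.53
tool_pos: [0.597, 0.0578, 0.0714]
tool_rot: [-3.142, -0.0, -0.005]
ft_force: [-0.5, 0.3, -0.6]
grip_width: 0.0001
grip_force: 0.0
```

Call:
play_rows([
  [[0,0,0.01],[0,0,0],1],
  [[0,0,0.015],[0,0,0],1],
  [[0,0,0.02],[0,0,0],1],
  [[0,0,0.02],[0,0,0],1],
])

```text
time: 5.03
tool_pos: [0.597, 0.0577, 0.0688]
tool_rot: [3.142, 0.0, -0.005]
ft_force: [0.0, 0.1, -1.0]
grip_width: 0.0001
grip_force: 0.0
```

Run:
```python
from h import *
f,W=wrist("w2");g=optics.grab_frame("scene")
a=cv2.resize(f["color"],(400,300));b=cv2.resize(g["color"][180:310,240:413],(400,300),interpolation=2)
cv2.imwrite("pics/w2c.png",np.hstack([a,b]))
```

```text
(no output)
```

View pics/w2c.png

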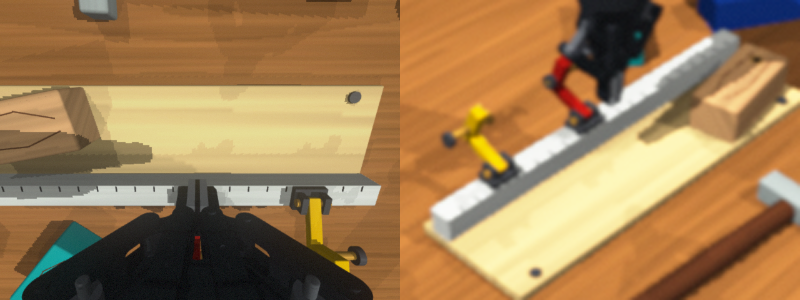

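The flag is still thrown back, with its red leg visible behind the fingers, so the fingers missed it. I'll go up and look again.

Call:
play_rows([
  [[0,0,-0.5],[0,0,0],1],
  [[-0.3,0,-1],[0,0,0],1],
  [[-1,0,-1],[0,0,0],1],
  [[-1,0,-1],[0,0,0],1],
  [[-1,0,-1],[0,0,0],1],
])

```text
time: 5.75
tool_pos: [0.4757, 0.0582, 0.1894]
tool_rot: [3.141, -0.001, -0.005]
ft_force: [1.4, -0.0, -0.5]
grip_width: -0.0001
grip_force: 0.0
```

Run:
```python
from h import *
f,W=wrist("w3");c=f["color"].astype(int);b,g,r=c[...,0],c[...,1],c[...,2]
for n,m in(("red",(r>90)&(g<50)&(b<50)),("yel",(r>140)&(g>90)&(b<50))):
    m&=(W[...,2]>.045)&(W[...,2]<.13)
    P=W[m];print(n,len(P))
    if len(P):
        for q in(2,50,98):print(np.nanpercentile(P,q,axis=0).round(4))
m=f["depth"]<.35
# finger points in tool frame
s=telemetry.observe();print(s["tool_pos"])
v,u=np.mgrid[:480,:640]
fm=(u>295)&(u<340)&(v>270)&(v<320)&(f["depth"]>0)
T=(W-np.array(s["tool_pos"]))@rot(s)
for rr in range(280,336,8):print(rr,T[rr,[302,308,316,324,330]].round(3).tolist())
```

```text
red 106
[0.5099 0.0564 0.0762]
[0.5162 0.0612 0.0948]
[0.5215 0.0659 0.1091]
yel 1055
[ 0.5096 -0.0641  0.0592]
[ 0.5347 -0.0584  0.0725]
[ 0.5622 -0.0533  0.1131]
[0.47715619 0.05825808 0.18933469]
280 [[-0.098, -0.015, 0.19], [-0.097, -0.008, 0.188], [-0.098, 0.001, 0.19], [-0.097, 0.011, 0.189], [-0.097, 0.018, 0.189]]
288 [[0.008, -0.006, -0.03], [0.009, -0.003, -0.031], [0.009, 0.0, -0.031], [0.008, 0.004, -0.03], [-0.107, 0.018, 0.188]]
296 [[0.008, -0.006, -0.038], [0.008, -0.003, -0.038], [0.008, 0.0, -0.037], [0.008, 0.004, -0.038], [0.009, 0.007, -0.039]]
304 [[0.008, -0.006, -0.045], [0.009, -0.003, -0.046], [0.008, 0.0, -0.044], [0.009, 0.004, -0.046], [0.009, 0.006, -0.045]]
312 [[0.009, -0.005, -0.051], [0.009, -0.003, -0.051], [0.008, 0.0, -0.051], [0.009, 0.004, -0.051], [0.009, 0.006, -0.052]]
320 [[0.009, -0.005, -0.057], [0.008, -0.003, -0.057], [0.009, 0.0, -0.058], [0.008, 0.003, -0.057], [0.009, 0.006, -0.058]]
328 [[0.008, -0.005, -0.062], [0.009, -0.003, -0.063], [0.008, 0.0, -0.062], [0.009, 0.003, -0.062], [0.009, 0.006, -0.062]]
```

View pics/w3.png

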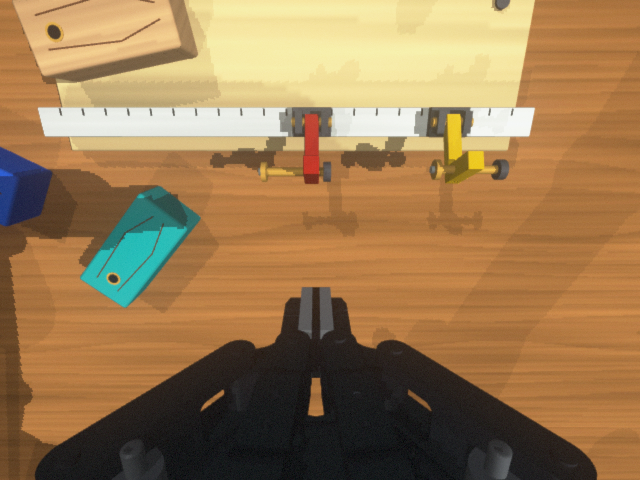

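The wrist depth puts the shut fingertips about 30 mm behind the reported TCP, not 11 mm ahead of it, so the fingers passed over the flag. I'll repeat the push about 40 mm lower.

Call:
play_rows([
  [[0,-0.015,0.5],[0,0,0],1],
  [[0,-0.015,1],[0,0,0],1],
  [[0,-0.015,1],[0,0,0],1],
])

```text
time: 6.18
tool_pos: [0.4743, 0.0596, 0.0651]
tool_rot: [3.141, 0.009, -0.005]
ft_force: [-0.9, -0.5, 1.0]
grip_width: -0.0004
grip_force: 0.0
```

Call:
play_rows([
  [[0,0,0.067],[0,0,0],1],
  [[0.1,0,0.067],[0,0,0],1],
  [[0.2,0,0.067],[0,0,0],1],
  [[0.3,0,0.067],[0,0,0],1],
  [[0.4,0,0.067],[0,0,0],1],
])

```text
time: 6.8
tool_pos: [0.5031, 0.0597, 0.0585]
tool_rot: [3.134, 0.043, -0.003]
ft_force: [-78.3, 3.9, 57.3]
grip_width: -0.0
grip_force: 45.0
```

That jammed: I pushed low on the leg, and the force ran nearly through the hinge. I'll back off at once, then push at the leg's tip along the hinge arc.

Call:
play_rows([
  [[-0.3,0,0],[0,0,0],1],
  [[-0.45,0,-0.4],[0,0,0],1],
  [[-0.45,0,-0.6],[0,0,0],1],
  [[-0.45,0,-0.6],[0,0,0],1],
])

```text
time: 7.3
tool_pos: [0.4737, 0.0606, 0.1356]
tool_rot: [-3.141, -0.006, -0.006]
ft_force: [0.2, -0.4, -0.4]
grip_width: -0.0001
grip_force: 0.0
```

Run:
```python
from h import *
f,W=wrist("w4");c=f["color"].astype(int);b,g,r=c[...,0],c[...,1],c[...,2]
m=(r>80)&(g<50)&(b<50)&(W[...,2]>.045)&(W[...,2]<.13)
P=W[m];print(len(P));print(np.nanpercentile(P,[2,25,50,75,98],axis=0).round(4))
s=telemetry.observe();T=(W-s["tool_pos"])@rot(s)
d=T[240:340:4,316];print(d.round(3).tolist())
print(f["tool_from_camera"].round(3).tolist(),f["fx"],s["ft_force"])
# scene camera check of gripper/finger lowest points
g=optics.grab_frame("scene");V=world(g);n=(abs(V[...,0]-s["tool_pos"][0])<.04)&(abs(V[...,1]-s["tool_pos"][1])<.03)&(V[...,2]>.05)
Q=V[n];print(len(Q), np.sort(Q[:,2])[:40:4].round(3), s["tool_pos"])
```

```text
52
[[0.512  0.0567 0.0867]
 [0.5141 0.0592 0.095 ]
 [0.515  0.0614 0.0988]
 [0.5173 0.0638 0.1067]
 [0.5229 0.0658 0.1078]]
[[-0.025, 0.001, 0.135], [-0.028, 0.001, 0.133], [-0.033, 0.001, 0.133], [-0.037, 0.001, 0.134], [-0.041, 0.001, 0.133], [-0.045, 0.001, 0.132], [-0.049, 0.001, 0.133], [-0.054, 0.001, 0.133], [-0.057, 0.001, 0.132], [-0.063, 0.001, 0.134], [-0.067, 0.001, 0.133], [-0.071, 0.001, 0.133], [0.012, 0.0, -0.033], [0.012, 0.0, -0.038], [0.011, 0.0, -0.04], [0.012, 0.0, -0.044], [0.01, 0.0, -0.046], [0.011, 0.0, -0.05], [0.011, 0.0, -0.052], [0.011, 0.0, -0.056], [0.011, 0.0, -0.059], [0.011, 0.0, -0.061], [0.011, 0.0, -0.063], [0.009, 0.0, -0.064], [0.008, 0.0, -0.065]]
[[0.001, -0.946, -0.325, 0.083], [1.0, 0.0, 0.002, -0.0], [-0.002, -0.325, 0.946, -0.168], [0.0, 0.0, 0.0, 1.0]] 333.4674671639014 [-0.11583487 -0.28565769  0.0100937 ]
3051 [0.083 0.163 0.166 0.167 0.167 0.17  0.171 0.172 0.172 0.173] [0.47267123 0.06025059 0.13416328]
```

Call:
play_rows([
  [[0,-0.01,0.4],[0,0,0],1],
  [[0,-0.01,0.52],[0,0,0],1],
  [[0.2,-0.01,0.52],[0,0,0],1],
  [[0.29,-0.01,0.52],[0,0,0],1],
  [[0.31,-0.01,0.52],[0,0,0],1],
  [[0.34,-0.01,0.498],[0,0,0],1],
  [[0.34,-0.01,0.498],[0,0,0],1],
])

```text
time: 8.28
tool_pos: [0.5087, 0.0612, 0.0729]
tool_rot: [3.14, 0.006, -0.005]
ft_force: [-8.7, 0.2, 8.7]
grip_width: -0.0001
grip_force: 5.7
```

Call:
play_rows([
  [[0.02,0,-0.025],[0,0,0],1],
  [[0.04,0,-0.042],[0,0,0],1],
  [[0.08,0,-0.063],[0,0,0],1],
  [[0.08,0,-0.063],[0,0,0],1],
])

```text
time: 8.78
tool_pos: [0.5215, 0.0612, 0.0814]
tool_rot: [3.141, 0.0, -0.005]
ft_force: [-4.5, -0.5, 8.3]
grip_width: -0.0
grip_force: 4.7
```

Call:
play_rows([
  [[0.04,0,-0.02],[0,0,0],1],
  [[0.08,0,-0.03],[0,0,0],1],
  [[0.12,0,-0.04],[0,0,0],1],
  [[0.16,0,-0.044],[0,0,0],1],
  [[0.2,0,-0.045],[0,0,0],1],
  [[0.2,0,-0.045],[0,0,0],1],
])

```text
time: 9.52
tool_pos: [0.5488, 0.0611, 0.0883]
tool_rot: [-3.141, -0.006, -0.006]
ft_force: [0.1, 0.1, 11.8]
grip_width: 0.0003
grip_force: 5.2
```

Run:
```python
from h import *
g=optics.grab_frame("scene");W=world(g);c=g["color"].astype(int);b,gg,r=c[...,0],c[...,1],c[...,2]
m=(r>80)&(gg<50)&(b<50)&(abs(W[...,1]-.06)<.02)&(abs(W[...,0]-.56)<.08)
P=W[m]-[.558,.06,.055];print(len(P))
q=P[np.argsort(P[:,2])][::max(1,len(P)//14)];print((q*1000).round(0).tolist())
```

```text
120
[[7.0, 10.0, 0.0], [-0.0, -1.0, 5.0], [2.0, 8.0, 7.0], [-3.0, 2.0, 11.0], [1.0, 5.0, 15.0], [-9.0, -2.0, 19.0], [-5.0, 1.0, 22.0], [-8.0, 3.0, 26.0], [-5.0, -3.0, 31.0], [-4.0, -1.0, 48.0], [1.0, -10.0, 52.0], [-2.0, 0.0, 54.0], [12.0, -4.0, 57.0], [13.0, 5.0, 61.0], [5.0, -0.0, 63.0]]
```

Call:
play_rows([
  [[0,0,-0.08],[0,0,0],1],
  [[-0.37,0,-0.08],[0,0,0],1],
  [[-0.37,0,0.25],[0,0,0],1],
  [[-0.37,0,0.25],[0,0,0],1],
  [[-0.25,0,0.25],[0,0,0],1],
  [[-0.17,0,0.25],[0,0,0],1],
  [[-0.1,0,0.25],[0,0,0],1],
  [[-0.03,0,0.25],[0,0,0],1],
  [[0.04,0,0.25],[0,0,0],1],
  [[0.04,0,0.25],[0,0,0],1],
])

```text
time: 10.82
tool_pos: [0.5513, 0.061, 0.056]
tool_rot: [-3.141, -0.001, -0.005]
ft_force: [0.2, -0.9, -0.4]
grip_width: 0.0002
grip_force: 0.0
```

Call:
play_rows([
  [[0.08,0,0],[0,0,0],1],
  [[0.16,0,0],[0,0,0],1],
  [[0.24,0,0],[0,0,0],1],
  [[0.3,0,0.05],[0,0,0],1],
  [[0.36,0,0.1],[0,0,0],1],
  [[0.385,0,0.15],[0,0,0],1],
  [[0.385,0,0.19],[0,0,0],1],
  [[0.385,0,0.21],[0,0,0],1],
  [[0.385,0,0.225],[0,0,0],1],
  [[0.385,0,0.225],[0,0,0],1],
])

```text
time: 12.08
tool_pos: [0.5975, 0.0608, 0.0343]
tool_rot: [3.14, -0.003, -0.006]
ft_force: [-15.9, -3.8, 45.8]
grip_width: 0.0
grip_force: 23.0
```

Call:
play_rows([
  [[0,0,-0.3],[0,0,0],1],
  [[0,0,-0.8],[0,0,0],1],
  [[-0.5,0,-1],[0,0,0],1],
  [[-0.5,0,-1],[0,0,0],1],
  [[-0.5,0,-1],[0,0,0],1],
])

```text
time: 12.7
tool_pos: [0.5367, 0.0608, 0.149]
tool_rot: [3.141, -0.001, -0.005]
ft_force: [0.7, -0.3, -0.4]
grip_width: -0.0005
grip_force: 0.0
```

Run:
```python
from h import *
f,W=wrist("w5");c=f["color"].astype(int);b,g,r=c[...,0],c[...,1],c[...,2]
m=(r>80)&(g<50)&(b<50)&(W[...,2]>.03)&(W[...,2]<.13)&(abs(W[...,1]-.06)<.02)
P=W[m];print(len(P));
q=P[np.argsort(P[:,0])][::max(1,len(P)//12)];print((q*1000).round(1).tolist())
fe=(W[...,2]>.036)&(W[...,2]<.048)&(b>150)&(r>150)&(g>150);Q=W[fe]
k=np.polyfit(Q[:,1],Q[:,0],1);print("fence",k,np.median(Q[:,2]), "front",np.percentile(Q[:,0]-np.polyval(k,Q[:,1]),[1,99]))
br=(W[...,2]>.032)&(W[...,2]<.055)&(abs(W[...,0]-.604)<.012)&(W[...,1]>.066)&(W[...,1]<.12)
print("screw",np.nanpercentile(W[br],[1,50,99],axis=0).round(4).tolist() if br.any() else None)
bl=(W[...,2]>.05)&(W[...,2]<.064)&(W[...,1]>.13)&(W[...,0]>.575)
print("blank",cv2.minAreaRect((W[bl][:,:2]*1000).astype(np.float32)))
```

```text
1
[[553.9, 60.8, 61.4]]
fence [0.01001614 0.55846503] 0.04264645917830591 front [-0.01262767  0.0117843 ]
screw [[0.5967, 0.0676, 0.039], [0.6041, 0.089, 0.0448], [0.6111, 0.1032, 0.05]]
blank ((632.2924194335938, 227.75942993164062), (56.351375579833984, 120.54290008544922), 10.24618911743164)
```

View pics/w5.png

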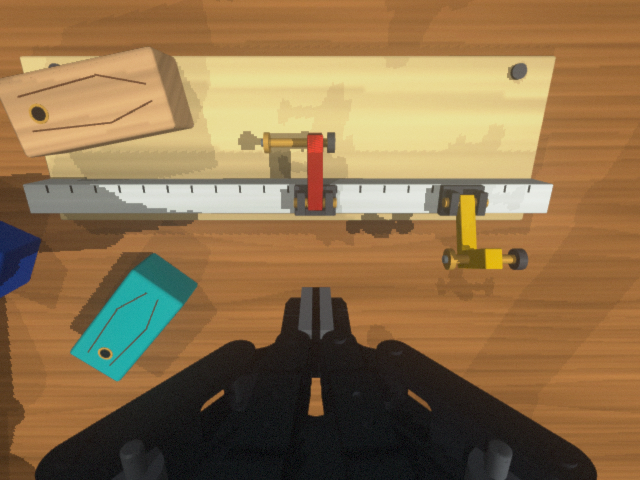

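The view shows the red flag down across the path at (315,170). Its screw tip is at about (264,142), the yellow flag is still back at (470,240), and the blank is untouched. Next I'll square the blank to the fence with the open fingers on its outer long side.

Call:
play_rows([
  [[0.4,-0.4,0],[0,0,0],-1],
  [[0.66,-0.75,0],[0,0,0],-1],
  [[0.66,-0.75,0],[0,0,0],-1],
])

```text
time: 13.12
tool_pos: [0.6181, 0.1562, 0.1474]
tool_rot: [-3.138, 0.0, -0.0]
ft_force: [-1.5, -1.3, -0.2]
grip_width: 0.0542
grip_force: 0.0
```

Call:
play_rows([
  [[0.4,-0.4,0],[0,0,0],-1],
  [[0.66,-0.7,0],[0,0,0],-1],
  [[0.66,-0.7,0],[0,0,0],-1],
  [[0.66,-0.7,0.6],[0,0,0],-1],
  [[0.66,-0.7,0.6],[0,0,0],-1],
  [[0.66,-0.7,0.6],[0,0,0],-1],
])

```text
time: 13.88
tool_pos: [0.6955, 0.2331, 0.0765]
tool_rot: [3.141, 0.002, -0.006]
ft_force: [0.2, 0.3, 0.2]
grip_width: 0.0852
grip_force: 0.0
```

Run:
```python
from h import *
f,W=wrist("w6");s=telemetry.observe();T=(W-s["tool_pos"])@rot(s);print(s["tool_pos"],s["grip_width"])
m=(abs(T[...,1])<.065)&(abs(T[...,0])<.03)&(T[...,2]<.0)&(T[...,2]>-.09)
P=T[m];P=P[np.argsort(-P[:,2])];print(len(P),(P[:400:20]*1000).round(0).tolist())
g=optics.grab_frame("top");c=g["color"].astype(int);W=world(g)
m=(c[...,2]>100)&(c[...,1]<70)&(c[...,0]<70)&(abs(W[...,1]-.06)<.02)&(W[...,0]<.63)&(W[...,0]>.5);Q=W[m];Q=Q[np.argsort(Q[:,0])];print("red",(Q[::max(1,len(Q)//12)]*1000).round(0).tolist())
```

```text
[0.69655397 0.23382072 0.07828361] 0.08527584190911179
12539 [[-2.0, -42.0, -36.0], [1.0, -42.0, -38.0], [3.0, -42.0, -38.0], [-8.0, 43.0, -38.0], [4.0, 44.0, -39.0], [1.0, 43.0, -39.0], [-10.0, 43.0, -39.0], [2.0, 44.0, -40.0], [9.0, 47.0, -40.0], [-9.0, -42.0, -40.0], [8.0, -42.0, -40.0], [-2.0, -42.0, -41.0], [-6.0, -42.0, -41.0], [-10.0, -42.0, -41.0], [10.0, -45.0, -41.0], [9.0, -48.0, -41.0], [9.0, 44.0, -42.0], [4.0, 44.0, -42.0], [4.0, -42.0, -42.0], [10.0, -42.0, -42.0]]
red [[555.0, 58.0, 64.0], [561.0, 57.0, 58.0], [564.0, 60.0, 58.0], [566.0, 55.0, 62.0], [570.0, 60.0, 55.0], [574.0, 57.0, 65.0], [578.0, 60.0, 60.0], [583.0, 60.0, 60.0], [589.0, 60.0, 63.0], [595.0, 63.0, 58.0], [598.0, 57.0, 58.0], [603.0, 62.0, 59.0], [606.0, 57.0, 58.0]]
```

Call:
play_rows([
  [[0,0,0.4],[0,0,0],-1],
  [[0,0,0.74],[0,0,0],-1],
  [[0,0,0.74],[0,0,0],-1],
  [[0,0,0.74],[0,0,0],-1],
])

```text
time: 14.48
tool_pos: [0.6977, 0.235, -0.0088]
tool_rot: [-3.14, -0.004, -0.005]
ft_force: [0.1, 0.4, -0.0]
grip_width: 0.0855
grip_force: 0.0
```

Call:
play_rows([
  [[-0.05,0,0],[0,0,0],-1],
  [[-0.1,0,0],[0,0,0],-1],
  [[-0.15,0,0],[0,0,0],-1],
  [[-0.2,0,0],[0,0,0],-1],
  [[-0.25,0,0],[0,0,0],-1],
  [[-0.3,0,0],[0,0,0],-1],
  [[-0.35,0,0],[0,0,0],-1],
  [[-0.4,0,0],[0,0,0],-1],
  [[-0.43,0,0],[0,0,0],-1],
  [[-0.45,0,0],[0,0,0],-1],
  [[-0.45,0,0],[0,0,0],-1],
])

```text
time: 15.85
tool_pos: [0.6412, 0.2345, -0.0119]
tool_rot: [3.141, 0.001, -0.005]
ft_force: [0.5, -0.5, -0.1]
grip_width: 0.0853
grip_force: 0.1
```

Call:
play_rows([
  [[-0.01,0,0],[0,0,0],-1],
  [[-0.02,0,0],[0,0,0],-1],
  [[-0.03,0,0],[0,0,0],-1],
  [[-0.03,0,0],[0,0,0],-1],
])

```text
time: 16.35
tool_pos: [0.6394, 0.2345, -0.0115]
tool_rot: [-3.141, -0.002, -0.005]
ft_force: [5.7, 0.3, -1.8]
grip_width: 0.0856
grip_force: 2.6
```

Call:
play_rows([
  [[-0.01,0,0],[0,0,0],-1],
  [[-0.02,0,0],[0,0,0],-1],
  [[-0.02,0,0],[0,0,0],-1],
])

```text
time: 16.73
tool_pos: [0.6397, 0.2345, -0.0106]
tool_rot: [-3.14, -0.007, -0.006]
ft_force: [10.1, 0.6, -2.4]
grip_width: 0.0852
grip_force: 5.1
```

Call:
play_rows([
  [[0.1,0,0],[0,0,0],-1],
  [[0.3,0,0],[0,0,0],-1],
  [[0.3,0,-0.5],[0,0,0],-1],
  [[0.3,0,-1],[0,0,0],0],
  [[0.1,-0.4,-1],[0,0,0],1],
  [[-0.1,-0.9,-1],[0,0,0],1],
  [[-0.23,-0.9,-1],[0,0,0],1],
  [[-0.23,-0.9,-1],[0,0,0],1],
])

```text
time: 17.73
tool_pos: [0.6068, 0.343, 0.1076]
tool_rot: [3.14, 0.002, -0.003]
ft_force: [0.5, -0.0, -1.0]
grip_width: 0.0001
grip_force: 0.0
```

Run:
```python
from h import *
g=optics.grab_frame("top");W=world(g);f,V=wrist("w7");print(telemetry.observe()["tool_pos"])
bl=(W[...,2]>.05)&(W[...,2]<.064)&(W[...,1]>.13)&(W[...,1]<.31)&(W[...,0]>.565)&(W[...,0]<.65)
print("top",cv2.minAreaRect((W[bl][:,:2]*1000).astype(np.float32)))
bl=(V[...,2]>.05)&(V[...,2]<.064)&(V[...,1]>.13)&(V[...,0]>.565)&(V[...,0]<.65)&(V[...,1]<.31)
print("wrist",cv2.minAreaRect((V[bl][:,:2]*1000).astype(np.float32)))
a=cv2.resize(f["color"],(400,300));b=cv2.resize(g["color"][220:290,225:390],(400,170),interpolation=2)
o=np.zeros((470,400,3),np.uint8);o[:300]=a;o[300:]=b;cv2.imwrite("pics/w7c.png",o)
```

```text
[0.60970055 0.34038497 0.10781859]
top ((597.113037109375, 230.78370666503906), (116.86994934082031, 59.748905181884766), 88.82598114013672)
wrist ((600.423828125, 232.72305297851562), (120.26073455810547, 56.359859466552734), 89.5836181640625)
```

View pics/w7c.png

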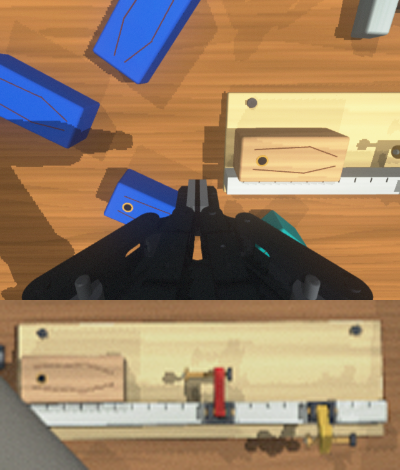

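The blank now lies flush on the fence, seen in the lower half at (75,378). The path is clear up to the screw. I'll lower the shut fingers behind its rear end and push.

Call:
play_rows([
  [[-0.05,0,0.5],[0,0,0],1],
  [[-0.05,0,0.95],[0,0,0],1],
  [[-0.05,0,0.95],[0,0,0],1],
  [[-0.05,0,0.95],[0,0,0],1],
])

```text
time: 18.32
tool_pos: [0.6048, 0.3424, -0.004]
tool_rot: [-3.141, -0.002, -0.007]
ft_force: [-0.2, 0.9, 0.1]
grip_width: 0.0001
grip_force: 0.0
```

Call:
play_rows([
  [[0,0.1,0],[0,0,0],1],
  [[0,0.2,0],[0,0,0],1],
  [[0,0.25,0],[0,0,0],1],
  [[0,0.3,0],[0,0,0],1],
  [[0,0.35,0],[0,0,0],1],
  [[0,0.39,0],[0,0,0],1],
  [[0,0.43,0],[0,0,0],1],
  [[0,0.47,0],[0,0,0],1],
  [[0,0.51,0],[0,0,0],1],
  [[0,0.55,0],[0,0,0],1],
  [[0,0.58,0],[0,0,0],1],
  [[0,0.6,0],[0,0,0],1],
  [[0,0.6,0],[0,0,0],1],
])

```text
time: 19.95
tool_pos: [0.6025, 0.2705, -0.0057]
tool_rot: [-3.142, -0.0, -0.005]
ft_force: [0.5, 3.7, 4.8]
grip_width: 0.0005
grip_force: 2.9
```

Call:
play_rows([
  [[0,0.04,0],[0,0,0],1],
  [[0,0.08,0],[0,0,0],1],
  [[0,0.12,0],[0,0,0],1],
  [[0,0.16,0],[0,0,0],1],
  [[0,0.2,0],[0,0,0],1],
  [[0,0.23,0],[0,0,0],1],
  [[0,0.26,0],[0,0,0],1],
  [[0,0.27,0],[0,0,0],1],
])

```text
time: 20.95
tool_pos: [0.6022, 0.2382, -0.0056]
tool_rot: [-3.141, -0.0, -0.005]
ft_force: [0.5, 5.3, 5.0]
grip_width: 0.0001
grip_force: 3.5
```

Run:
```python
from h import *
g=optics.grab_frame("top");W=world(g);f,V=wrist("w8")
for n,U in(("top",W),("wrist",V)):
    bl=(U[...,2]>.052)&(U[...,2]<.062)&(U[...,1]>.085)&(U[...,1]<.31)&(U[...,0]>.567)&(U[...,0]<.65)
    Q=(U[bl][:,:2]*1000).astype(np.float32)
    if len(Q):print(n,len(Q),cv2.minAreaRect(Q),Q.min(0),Q.max(0))
    br=(U[...,2]>.034)&(U[...,2]<.052)&(abs(U[...,0]-.6054)<.01)&(U[...,1]>.068)&(U[...,1]<.115)
    if br.any():print("screw",np.nanpercentile(U[br],[1,50,99],axis=0).round(4).tolist())
cv2.imwrite("pics/w8c.png",cv2.resize(f["color"][0:300,320:640],(640,600)))
```

```text
top 438 ((598.1008911132812, 147.53485107421875), (90.7243423461914, 54.60470199584961), 89.1135025024414) [570.5285  102.24248] [625.88556 192.5166 ]
screw [[0.5967, 0.0681, 0.0378], [0.6046, 0.0952, 0.0438], [0.6136, 0.1075, 0.0518]]
wrist 29764 ((600.3418579101562, 181.1640625), (151.82896423339844, 56.70552062988281), 88.95317077636719) [571.2466  105.74995] [628.5865  256.95218]
```

View pics/w8c.png

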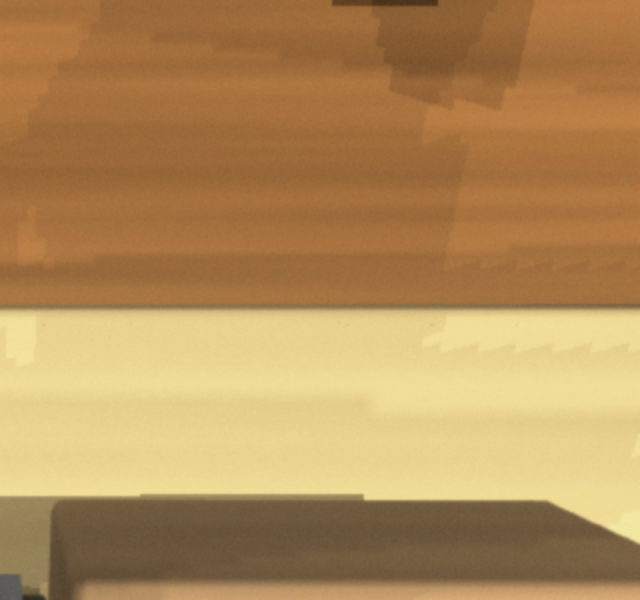

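The crop shows the blank's side in shadow, running parallel to the board's edge. By TCP its front end is at y ≈ 0.112, about 8 mm short of the screw. I'll creep on.

Call:
play_rows([
  [[0,0.01,0],[0,0,0],1],
  [[0,0.02,0],[0,0,0],1],
  [[0,0.03,0],[0,0,0],1],
  [[0,0.037,0],[0,0,0],1],
  [[0,0.043,0],[0,0,0],1],
  [[0,0.043,0],[0,0,0],1],
])

```text
time: 21.8
tool_pos: [0.6021, 0.2355, -0.0056]
tool_rot: [-3.138, -0.001, -0.004]
ft_force: [1.7, 8.8, 2.7]
grip_width: 0.0001
grip_force: 5.1
```

Call:
play_rows([
  [[0,0.006,0],[0,0,0],1],
  [[0,0.012,0],[0,0,0],1],
  [[0,0.017,0],[0,0,0],1],
  [[0,0.017,0],[0,0,0],1],
])

```text
time: 22.3
tool_pos: [0.6019, 0.2355, -0.0055]
tool_rot: [-3.136, -0.001, -0.002]
ft_force: [0.8, 12.7, 2.0]
grip_width: 0.0003
grip_force: 6.7
```

Call:
play_rows([
  [[0,0,0],[0,0,0],1],
  [[0,0,0],[0,0,0],1],
  [[0,0,0],[0,0,0],1],
  [[0,0,0],[0,0,0],1],
  [[0,0,0],[0,0,0],1],
])

```text
time: 22.92
tool_pos: [0.6019, 0.2355, -0.0055]
tool_rot: [-3.136, -0.001, -0.002]
ft_force: [1.0, 13.2, 1.7]
grip_width: 0.0
grip_force: 6.7
```

Call:
play_rows([
  [[0,0,0],[0,0,0],1],
  [[0,0,0],[0,0,0],1],
  [[0,0,0],[0,0,0],1],
  [[0,0,0],[0,0,0],1],
  [[0,0,0],[0,0,0],1],
  [[0,0,0],[0,0,0],1],
])

```text
time: 23.68
tool_pos: [0.6019, 0.2355, -0.0055]
tool_rot: [-3.136, -0.001, -0.002]
ft_force: [1.4, 12.7, 1.5]
grip_width: 0.0003
grip_force: 6.7
```

Call:
play_rows([
  [[0,-0.009,0],[0,0,0],1],
  [[0,-0.009,0],[0,0,0],1],
  [[0,-0.009,0],[0,0,0],1],
  [[0,-0.009,0],[0,0,0],1],
  [[0,-0.009,0],[0,0,0],1],
  [[0,-0.009,0],[0,0,0],1],
  [[0,-0.009,0],[0,0,0],1],
  [[0,-0.009,0],[0,0,0],1],
  [[0,-0.009,0],[0,0,0],1],
  [[0,-0.009,0],[0,0,0],1],
])

```text
time: 24.92
tool_pos: [0.6019, 0.2355, -0.0056]
tool_rot: [-3.137, -0.001, -0.003]
ft_force: [0.1, 10.5, 2.8]
grip_width: 0.0003
grip_force: 5.9
```

Call:
play_rows([
  [[0,-0.02,0],[0,0,0],1],
  [[0,-0.04,0],[0,0,0],1],
  [[0,-0.07,0],[0,0,0],1],
  [[0,-0.2,0],[0,0,0],1],
  [[0,-0.4,0],[0,0,0],1],
  [[0,-0.4,-0.5],[0,0,0],1],
  [[0,-0.4,-1],[0,0,0],1],
  [[0,-0.4,-1],[0,0,0],1],
])

```text
time: 25.92
tool_pos: [0.6051, 0.2845, 0.1199]
tool_rot: [-3.136, -0.009, -0.004]
ft_force: [0.0, -0.5, -0.1]
grip_width: 0.0003
grip_force: 0.0
```

Call:
play_rows([
  [[-0.6,0.5,-0.2],[0,0,0],1],
  [[-0.6,1,-0.2],[0,0,0],1],
  [[-0.6,1,-0.2],[0,0,0],1],
  [[-0.6,1,-0.2],[0,0,0],1],
])

```text
time: 26.42
tool_pos: [0.5295, 0.1596, 0.1377]
tool_rot: [3.141, 0.001, -0.007]
ft_force: [0.6, 1.6, 0.0]
grip_width: -0.0003
grip_force: 0.0
```

Run:
```python
from h import *
f,U=wrist("w9");print(telemetry.observe()["tool_pos"])
bl=(U[...,2]>.053)&(U[...,2]<.062)&(U[...,1]>.1)&(U[...,1]<.31)&(U[...,0]>.567)&(U[...,0]<.65)
Q=(U[bl][:,:2]*1000).astype(np.float32);print(cv2.minAreaRect(Q),Q.min(0),Q.max(0))
fe=(abs(U[...,2]-.042)<.003)&(f["color"].min(-1)>140)&(U[...,1]>.08);P=U[fe];print(np.polyfit(P[:,1],P[:,0],1))
cv2.imwrite("pics/w9c.png",cv2.resize(f["color"][0:300,:],(800,375),interpolation=2))
```

```text
[0.52982754 0.161508   0.13789292]
((598.8616943359375, 161.18252563476562), (120.18286895751953, 56.13603591918945), 89.62249755859375) [571.01526 101.0759 ] [627.26337 221.35448]
[0.00901979 0.55649287]
```

View pics/w9c.png

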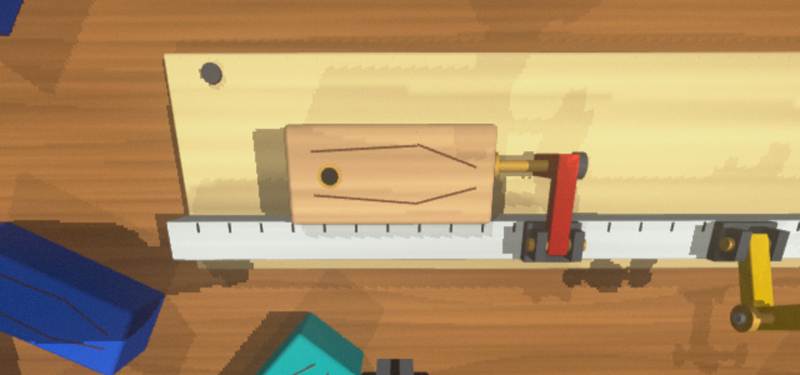

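The blank lies flush on the fence with its front end against the red stop's screw at (497,163). The red flag is down and the yellow flag is up. Handing in.

```bash
python3 -c "
from plant import job;print(job.hand_in())"
```

```text
the job is handed in; nothing more can be done
None
```

I handed the job in with the red flag down, the yellow still up, and the blank flush on the fence against the red screw, pressed at 10.5–13 N for over 2 s; two earlier flag pushes spiked to about 97 N and 49 N at the wrist because the fingertips stand about 30 mm behind the reported TCP (not 11 mm ahead) and the first push was too low on the leg.

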